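# Turn the painted coaster on the craft counter

### The arm

A 6-joint arm with a two-finger parallel gripper is mounted at the origin on the work surface. World frame = base frame: x ahead of the robot, y to its left, z up, the work surface at z = 0. Lengths are in mm, angles in rad, forces in N, time in s.
With the tool pointing down it reaches from about 350 to 875 mm from the base axis. Payload 15.5 kg.
Tool frame: the origin (TCP) lies at the very end of the fingers, on their centre line; the grasp point (between the pads) lies 19 mm behind it (ctrl.tcp_to_grasp is the distance from the TCP to the grasp point, in mm); z points along the fingers, y is the line along which they close (so a half turn about z gives the same grasp; the last joint's range is limited). The gripper opens to 85 mm and grips with 20 to 120 N. Pads are 22 mm wide; open, the fingers measure 114 mm over their backs; the gripper's body (76 mm by 85 mm) begins 54 mm behind the grasp point. The pads swing forward as they close: fully open they stand 13 mm farther back than shut.
Start: joints at [1.214, 0.494, 1.345, -0, 1.302, -0.096], TCP at [161.154, 603.868, 231.277] pointing down, gripper open.
Joint ranges: [-2.91, 2.91], [-0.82, 2.16], [0.22, 2.67], [-1.22, 4.37], [0.12, 2.79], [-3.08, 3.08]. Speed limits (rad/s): [1.89, 1.89, 2.57, 3.01, 3.01, 3.01].

### API

Orientations are given as a unit quaternion [w, x, y, z].
In Python, from station import ctrl gives the robot as it stands.
- The arm moves only by the tool jog_arm, never from a script. Its argument "motion" is a list of rows, each a list of 3 entries, a list of its own where there are three numbers: the turn, a rotation vector about the tool's x, y, z in degrees, then the shift along the tool's x, y, z in mm, then the gripper command: -1 is fully open, 1 is shut, values between are in proportion. A call has exactly 5 rows; each row shifts and turns the commanded pose from where the row before left it, along the tool's axes as they then stand; what a row does not reach is not made up. A row lasts 1/12 s, in which the tool goes at most 41.7 mm and 7.16 degrees, less where a joint would pass 70% of its speed; a pose out of reach is approached as far as the arm can. A call is refused whole if a number of a shift passes 41.7 or a number of a turn 7.16, either way. A call with a gripper value outside its range is refused whole. The fingers move at their own pace and stop on an object; "grip_force" is the grip in N (left out, the last holds). Time passes only in rows, so rows that do not move let the fingers close, or fill a call up. It gives the time, the measured TCP pose, the force, the opening and the grip force at its end, in the units of the state.
- ctrl.get_obs(): the state, without advancing time (a new reading comes with each control period).
- ctrl.get_image(name): name is "scene" or "top" or "wrist"; returns a dict with "frame" (400x640x3 uint8, blue, green, red), "K" (3x3 intrinsics, pixels), "T" (4x4, takes a point from camera to world coordinates). Camera axes: x right, y down, z forward; pixel columns grow to the right and rows downward; lengths in mm; the calibration is good to about 2 mm. A picture is of the moment at which its call begins. There is no depth.
- ctrl.finish_job(): hands the job in; it is judged then, once.
The state is a dict: "time": time; "q": joint angles; "joint_velocities": joint speeds; "tau": joint torques, N m; "tcp_pos": TCP position; "orientation": TCP orientation; "wrist_force": force on the tool from outside, world axes, zero at the start; "moment": the same for the moment, N m; "gripper_width": opening from 0.0 (shut) to 1.0 (fully open); "gripper_force": force on a finger pad.
Only numpy, scipy, OpenCV 4.12 (cv2) and the standard library are available. Lean on these libraries where they do the work, as an engineer would, in place of code of your own. Each camera call takes 0.05 s, during which the arm holds its last target. There are 200 camera calls.

### The job

The pink coaster on the cork block has dried on its painted side: pick up the spatula and use it to turn the pink coaster over so that it lies flat on the block, bare wooden face up. Touch the pink coaster with the spatula only, do not toss it, and leave the teal coaster as it lies. When it is turned, lay the spatula back down flat on the counter.

Things in the scene. Friction and masses are not known exactly. Their poses are not given: they have to be found in the camera images.
- pink_coaster_center (a point): Pink wooden coaster, a disc 90 mm across, 10 mm thick, 60 g: painted pink with cream rings on one face (up at the start), bare pale wood on the other. Point: its middle, half-way through; z out of the painted face. It juts 26 to 34 mm over the block's +y edge, its underside 26 mm above the counter. Lifted there it pivots on its far edge; pushed past upright it falls over.
- teal_coaster_center (a point): Teal coaster, same size and build, jutting over the same edge about 150 mm along from the pink one, on either side. Point: its middle, half-way through. To be left as it is.
- board: Fixed cork block on the counter, 300 mm along its x, 240 mm along its y, 26 mm thick. Origin: centre of its underside. The coasters jut over its +y long edge, 120 mm from the origin; the rest of its top is empty. Friction about 0.6.
- spatula_grip (a point): Spatula, 90 g, flat on the counter. Point: where to grip its wooden handle, near the balance, 14 mm above its underside; x to the blade, z up. Handle 22 mm wide (y), 28 mm high, from 75 mm behind to 45 mm ahead of the point. Black flat blade 52 mm wide, 2.5 mm thick, undersides level, from 78 mm to its straight front edge 150 mm ahead; before it a neck 6 mm thick.
There are look-alikes about, which are no part of the job. Of the things that look like the part that bears spatula_grip, take the one that is farthest to the robot's right at the start. Of the things that look like the part that bears pink_coaster_center, the largest one is meant.

How it is judged (in metres and radians):
On the way:
1. the spatula lifts the pink coaster by its edge, to more than 25 degrees (contact force between spatula and pink_coaster above 0.02 N and angle between pink_coaster_center's own z axis and vertical above 0.44 rad), for 0.05 s.
At the end, for the whole second after the job is handed in: The pink coaster is at rest on the cork block, bare face up, within 10 degrees of level and 7 mm of its resting height there; the spatula is at rest on the counter, right way up, within 10 degrees of level and 10 mm of its resting height (angle between pink_coaster_center's own z axis and vertical above 2.967 rad and z of pink_coaster_center in the frame of board between 0.024 and 0.038 m and linear speed of each of pink_coaster, spatula below 0.02 m/s and height (world z) of spatula_grip below 0.024 m and angle between spatula_grip's own z axis and vertical below 0.175 rad); the robot touches nothing.
It fails at once if the pink coaster is touched by the gripper or the arm instead of the spatula (over 0.3 N) (contact force between any of the fingers, the arm and pink_coaster above 0.3 N).
It fails at once if the pink coaster is tossed: its middle rises more than 150 mm above the counter (height (world z) of pink_coaster_center above 0.15 m).
It fails at once if the teal coaster is moved by more than 15 mm or tilted by more than 15 degrees (distance of teal_coaster_center from where it was at the start of the episode above 0.015 m or angle between teal_coaster_center's own z axis and vertical above 0.26 rad).
It also fails if it takes over 46 s, if anything falls off the work surface, if the arm or the gripper's body presses on something with over 40 N, if the wrist force passes 120 N, or if a joint passes its speed limit or range.

## Working session

There is one attempt and no reset: what is moved stays moved. The work goes in short steps, Python scripts to look and compute and a tool call to move; the robot and the scene stay as the last step left them, time stands still between calls to the robot, and variables do not carry over. Pictures are saved under pics/ and viewed, at most 10 in all, crops included, and the job is handed in when it is done.

Besides the shell and the picture viewer there is one more tool, called after "Request:" as a command line: name --argument value ..., lists and objects as JSON in quotes. jog_arm: Moves the arm, as the interface text tells. Its arguments: {"type":"object","properties":{"motion":{"type":"array"},"grip_force":{"type":"number"}},"required":["motion"]}

```bash
mkdir -p pics
python3 - <<'E'
from station import ctrl
import cv2,numpy as np
o=ctrl.get_obs();print(o)
for n in("scene","top"):
    d=ctrl.get_image(n);cv2.imwrite(f"pics/{n}0.png",d["frame"]);np.savez(f"{n}.npz",K=d["K"],T=d["T"]);print(n,d["K"].tolist(),d["T"].round(3).tolist())
E
```

```text
{'time': 0.0, 'q': array([ 1.21450517e+00,  4.94218193e-01,  1.34612628e+00,  1.36723888e-05,
        1.30248986e+00, -9.55062938e-02]), 'joint_velocities': array([ 1.98337832e-04, -1.81542367e-04,  7.33422567e-04, -6.32936115e-06,
       -6.67563642e-04, -4.95992732e-04]), 'tau': array([ 4.50151681e-03, -8.82114029e+01, -3.83893025e+01, -3.14612580e-04,
        9.90345434e-03,  2.61719435e-05]), 'tcp_pos': array([161.02161624, 603.53482088, 230.68012621]), 'orientation': array([-1.45479315e-04,  1.30025028e-01,  9.91510518e-01, -6.03586298e-04]), 'wrist_force': array([ 0.35904425, -0.11998632,  0.03628423]), 'moment': array([-0.03552556,  0.01822401, -0.0622601 ]), 'gripper_force': 0.0, 'gripper_width': 0.9995414407905602}
scene [[421.7450565722007, 0.0, 312.80218334157354], [0.0, 421.7450565722007, 196.76397255220553], [0.0, 0.0, 1.0]] [[0.745, 0.532, -0.402, 866.108], [0.667, -0.594, 0.45, -249.276], [0.001, -0.603, -0.798, 775.542], [0.0, 0.0, 0.0, 1.0]]
top [[428.0176432523705, 0.0, 319.6806523011104], [0.0, 428.0176432523705, 199.5918723720563], [0.0, 0.0, 1.0]] [[0.002, -0.988, 0.157, 350.005], [-1.0, -0.005, -0.019, 177.482], [0.02, -0.157, -0.987, 988.437], [0.0, 0.0, 0.0, 1.0]]
```

View pics/top0.png

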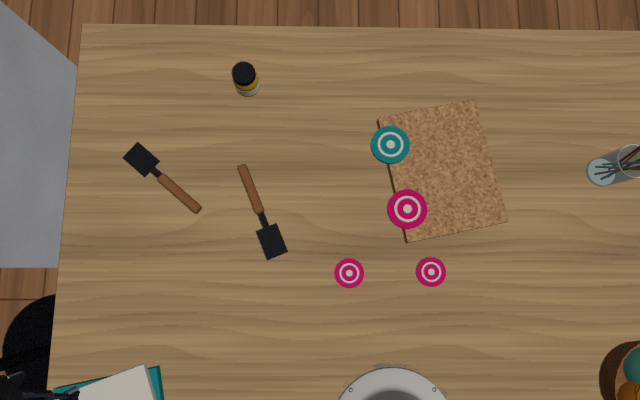

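View pics/scene0.png

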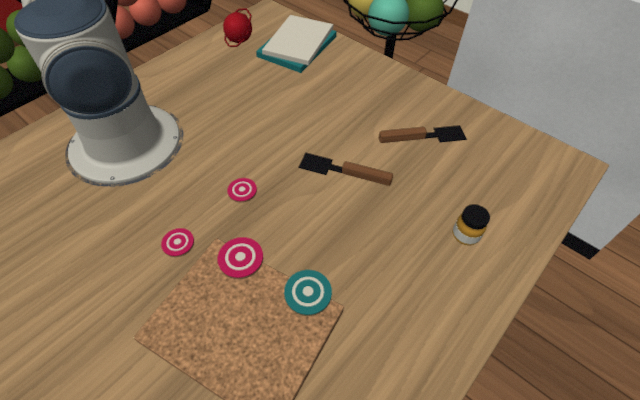

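The top view shows two spatulas: one at (242,167)→(272,245), the other at (200,210)→(140,158). Image right is the robot's right (−y), so the first one is meant. There are three pink discs, at (408,208), (349,273) and (431,271). The largest is the one on the block at (408,208). Next I measure and make one crop to confirm.

```bash
cat > h.py <<'E'
import numpy as np,cv2
def ray(n,px,z):
    c=np.load(f"{n}.npz");K,T=c["K"],c["T"]
    px=np.atleast_2d(px).astype(float)
    d=(np.linalg.inv(K)@np.c_[px,np.ones(len(px))].T).T@T[:3,:3].T
    o=T[:3,3];return (o+d*((z-o[2])/d[:,2])[:,None])[:,:2]
E
python3 - <<'E'
from h import *
im=cv2.imread("pics/top0.png");hsv=cv2.cvtColor(im,cv2.COLOR_BGR2HSV)
def mask(lo,hi,box):
    m=cv2.inRange(hsv,lo,hi);k=np.zeros_like(m);x0,y0,x1,y1=box;k[y0:y1,x0:x1]=m[y0:y1,x0:x1];return k
def pts(m): return np.argwhere(m>0)[:,::-1]
for nm,lo,hi,box,z in(("pink",(155,120,60),(179,255,255),(380,180,435,235),36),("p2",(155,120,60),(179,255,255),(330,250,370,290),10),("p3",(155,120,60),(179,255,255),(410,250,450,290),10),("teal",(80,120,40),(100,255,255),(365,120,415,170),36)):
    h=cv2.convexHull(pts(mask(lo,hi,box)).astype(np.int32))
    w=ray("top",h[:,0],z).astype(np.float32);c,r=cv2.minEnclosingCircle(w);print(nm,np.round(c,1),round(r,1),cv2.minEnclosingCircle(h)[0])
bl=pts(mask((0,0,0),(179,255,60),(225,205,300,270)))
w=ray("top",bl,2.5).astype(np.float32);print("blade",[np.round(a,1) for a in cv2.minAreaRect(w)],cv2.boxPoints(cv2.minAreaRect(w)).round().tolist())
hd=pts(mask((3,120,40),(14,255,165),(225,155,270,218)))
w2=ray("top",hd,26).astype(np.float32);print(len(hd),"handle",cv2.boxPoints(cv2.minAreaRect(w2)).round().tolist(),w2.mean(0))
# board corners by eye at z=26
print("board",ray("top",[(378,121),(474,100),(507,219),(407,242)],26).round().tolist())
a=cv2.resize(im[90:290,220:520],None,fx=2.6,fy=2.6,interpolation=cv2.INTER_CUBIC);cv2.imwrite("pics/crop1.png",a)
E
```

```text
pink [482.3 -37.9] 45.5 (407.18896484375, 208.18023681640625)
p2 [338.6  92.7] 33.9 (348.8367919921875, 272.705810546875)
p3 [341.8 -93.6] 34.1 (430.5, 271.5)
teal [631.6  -2.8] 44.7 (390.0791931152344, 144.24752807617188)
blade [array([426.3, 275.9]), array([105.7,  49.7]), np.float64(22.6)] [[368.0, 279.0], [387.0, 233.0], [485.0, 273.0], [466.0, 319.0]]
486 handle [[467.0, 304.0], [476.0, 283.0], [588.0, 330.0], [579.0, 351.0]] [527.3954  316.97208]
board [[691.0, 22.0], [745.0, -209.0], [460.0, -269.0], [407.0, -38.0]]
```

View pics/crop1.png

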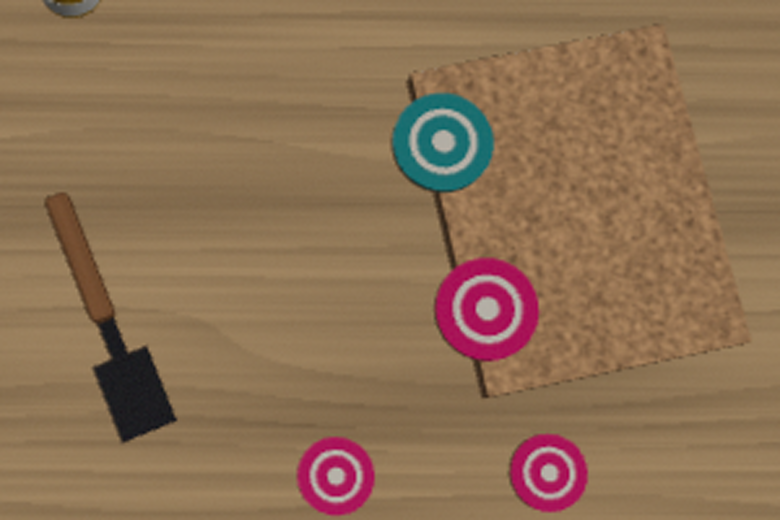

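The crop confirms both targets. The 45 mm-radius pink disc on the block is at world (482,−38), jutting 29 mm. The small discs have a radius of 34 mm. The spatula nearer the block has its grip at about (515,312), pointing at −157°. First I go above the grip.

Request:
jog_arm --motion '[[[0,0,0],[-34.8,-15.8,10],-1],[[0,0,0],[-34.8,-15.8,10],-1],[[0,0,0],[-34.8,-15.8,10],-1],[[0,0,0],[-34.8,-15.8,10],-1],[[0,0,0],[-34.8,-15.8,10],-1]]'

```text
time: 0.52
tcp_pos: [309.8, 481.2, 180.7]
orientation: [-0.0, 0.13, 0.992, -0.0]
wrist_force: [1.0, 0.3, -0.6]
gripper_width: 0.998
gripper_force: 0.0
```

Request:
jog_arm --motion '[[[0,0,0],[-34.8,-15.8,10],-1],[[0,0,0],[-34.8,-15.8,10],-1],[[0,0,0],[-34.8,-15.8,10],-1],[[0,0,0],[-34.8,-15.8,10],-1],[[0,0,0],[-34.8,-15.8,10],-1]]'

```text
time: 0.93
tcp_pos: [457.7, 359.9, 130.6]
orientation: [-0.0, 0.13, 0.992, -0.0]
wrist_force: [0.9, 0.3, 0.1]
gripper_width: 1.0
gripper_force: 0.0
```

Request:
jog_arm --motion '[[[0,0,0],[-34.8,-15.8,10],-1],[[0,0,0],[-34.8,-15.8,10],-1],[[0,0,7.1],[0,0,0],-1],[[0,0,7.1],[0,0,0],-1],[[0,0,7.1],[0,0,0],-1]]'

```text
time: 1.35
tcp_pos: [516.1, 312.1, 110.6]
orientation: [-0.0, 0.315, 0.949, -0.0]
wrist_force: [0.2, -0.4, 0.1]
gripper_width: 1.001
gripper_force: 0.0
```

Request:
jog_arm --motion '[[[0,0,7.1],[0,0,0],-1],[[0,0,7.1],[0,0,0],-1],[[0,0,7.1],[0,0,0],-1],[[0,0,7.1],[0,0,0],-1],[[0,0,7.1],[0,0,0],-1]]'

```text
time: 1.77
tcp_pos: [515.6, 312.9, 111.0]
orientation: [-0.0, 0.588, 0.809, -0.0]
wrist_force: [0.1, -0.8, -0.8]
gripper_width: 0.998
gripper_force: 0.0
```

Request:
jog_arm --motion '[[[0,0,7.1],[0,0,0],-1],[[0,0,7.1],[0,0,0],-1],[[0,0,7.1],[0,0,0],-1],[[0,0,7.1],[0,0,0],-1],[[0,0,7.1],[0,0,0],-1]]'

```text
time: 2.18
tcp_pos: [515.6, 312.9, 111.0]
orientation: [-0.0, 0.807, 0.591, -0.0]
wrist_force: [-0.2, 0.8, 1.1]
gripper_width: 0.998
gripper_force: 0.0
```

Request:
jog_arm --motion '[[[0,0,7.1],[0,0,0],-1],[[0,0,7.1],[0,0,0],-1],[[0,0,7.1],[0,0,0],-1],[[0,0,7.1],[0,0,0],-1],[[0,0,7.1],[0,0,0],-1]]'

```text
time: 2.6
tcp_pos: [515.6, 312.9, 111.0]
orientation: [0.0, 0.949, 0.317, -0.0]
wrist_force: [-0.1, -0.4, 0.3]
gripper_width: 1.003
gripper_force: 0.0
```

Request:
jog_arm --motion '[[[0,0,7.1],[0,0,0],-1],[[0,0,7.1],[0,0,0],-1],[[0,0,0],[0,0,0],-1],[[0,0,0],[0,0,0],-1],[[0,0,0],[0,0,0],-1]]'

```text
time: 3.02
tcp_pos: [515.7, 313.0, 111.2]
orientation: [0.0, 0.979, 0.202, -0.0]
wrist_force: [-0.4, 0.7, 0.5]
gripper_width: 1.0
gripper_force: 0.0
```

```bash
cat >> h.py <<'E'
from scipy.spatial.transform import Rotation as Ro
def state():
    from station import ctrl
    o=ctrl.get_obs();w,x,y,z=o["orientation"];R=Ro.from_quat([x,y,z,w]).as_matrix();return o,np.array(o["tcp_pos"]),R
def go(target,heading=None):
    "shift in tool axes to the target; turn about tool z to bring tool x to heading (deg)"
    o,p,R=state();a=np.degrees(np.arctan2(R[1,0],R[0,0]))
    print("t",round(o["time"],2),"tcp",p.round(1),"toolx",round(a,2),"z",R[:,2].round(3),"shift",(R.T@(np.array(target)-p)).round(1),"turnz",None if heading is None else round(-(heading-a),1),"w",round(o["gripper_width"],3),"F",np.round(o["wrist_force"],1),o["gripper_force"],"q6",o["q"][5].round(2))
E
python3 - <<'E'
from h import *
from station import ctrl
go((515,312.5,4),22.8)
d=ctrl.get_image("wrist");cv2.imwrite("pics/w1.png",d["frame"]);np.savez("wrist.npz",K=d["K"],T=d["T"])
E
```

```text
t 3.02 tcp [515.7 313.  111.2] toolx 23.32 z [-0. -0. -1.] shift [ -0.8   0.2 107.2] turnz 0.5 w 1.0 F [-0.4  0.7  0.5] 0.0 q6 1.61
```

View pics/w1.png

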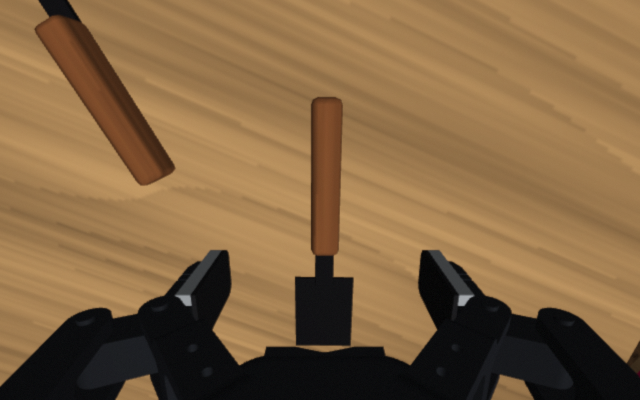

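The wrist view shows the handle running from (327,98) to (325,255), with the blade below it toward −tool x. It is centred between the fingers (mid about 325). I check the grip point from this view and descend.

Run:
```python
from h import *
e=ray("wrist",[(327,99),(325.5,253),(324,345)],26);print(e.round(1),np.linalg.norm(e[0]-e[1]))
f=ray("wrist",[(324,345)],2.5);print(f)
for u in(e[0]-e[1],):print(np.degrees(np.arctan2(u[1],u[0])),e[1]+45*u/np.linalg.norm(u))
```

```text
[[585.1 340. ]
 [478.9 295.2]
 [398.5 261.8]] 115.30083227787331
[[379.54282579 253.62797199]]
22.895989543213876 [520.31927274 312.67498043]
```

Request:
jog_arm --motion '[[[0,0,0.5],[0,0,20],-1],[[0,0,0],[0,0,20],-1],[[0,0,0],[0,0,20],-1],[[0,0,0],[0,0,0],-1],[[0,0,0],[0,0,0],-1]]'

```text
time: 3.48
tcp_pos: [515.2, 312.8, 50.9]
orientation: [0.0, 0.981, 0.196, -0.001]
wrist_force: [1.3, 0.0, -0.5]
gripper_width: 0.998
gripper_force: 0.0
```

Request:
jog_arm --motion '[[[0,0,0],[2,0,16],-1],[[0,0,0],[0,0,16],-1],[[0,0,0],[0,0,10],-1],[[0,0,0],[0,0,4.5],-1],[[0,0,0],[0,0,0],-1]]'

```text
time: 3.9
tcp_pos: [517.4, 313.7, 4.7]
orientation: [0.0, 0.981, 0.196, -0.0]
wrist_force: [-0.0, -0.2, 0.1]
gripper_width: 1.0
gripper_force: 0.0
```

Request:
jog_arm --motion '[[[0,0,0],[0,0,0],1],[[0,0,0],[0,0,0],1],[[0,0,0],[0,0,0],1],[[0,0,0],[0,0,0],1],[[0,0,0],[0,0,0],1]]' --grip_force 70

```text
time: 4.32
tcp_pos: [517.8, 313.9, 5.2]
orientation: [-0.0, 0.981, 0.196, 0.0]
wrist_force: [0.2, -0.3, 0.1]
gripper_width: 0.299
gripper_force: 0.0
```

Request:
jog_arm --motion '[[[0,0,0],[0,0,0],1],[[0,0,0],[0,0,0],1],[[0,0,0],[0,0,0],1],[[0,0,0],[0,0,0],1],[[0,0,0],[0,0,0],1]]'

```text
time: 4.73
tcp_pos: [517.8, 313.9, 5.4]
orientation: [-0.0, 0.981, 0.196, 0.0]
wrist_force: [-1.6, -0.4, 7.8]
gripper_width: 0.246
gripper_force: 69.6
```

Request:
jog_arm --motion '[[[0,0,0],[0,0,-8],1],[[0,0,0],[0,0,-16],1],[[0,0,0],[0,0,-18],1],[[0,0,-6.6],[0,0,-18],1],[[0,0,-6.6],[0,0,0],1]]'

```text
time: 5.15
tcp_pos: [519.1, 314.5, 68.4]
orientation: [-0.0, 0.951, 0.309, 0.002]
wrist_force: [1.1, 0.6, -0.5]
gripper_width: 0.246
gripper_force: 68.4
```

Request:
jog_arm --motion '[[[0,0,-6.6],[0,0,0],1],[[0,0,-6.6],[0,0,0],1],[[0,0,-6.6],[0,0,0],1],[[0,0,-6.6],[0,0,0],1],[[0,0,-6.6],[0,0,0],1]]'

```text
time: 5.57
tcp_pos: [517.6, 313.7, 65.3]
orientation: [0.0, 0.824, 0.567, 0.0]
wrist_force: [0.7, -1.0, -1.3]
gripper_width: 0.244
gripper_force: 68.4
```

Request:
jog_arm --motion '[[[0,0,-6.6],[0,0,0],1],[[0,0,-6.6],[0,0,0],1],[[0,0,-6.6],[0,0,0],1],[[0,0,-6.6],[0,0,0],1],[[0,0,-6.6],[0,0,0],1]]'

```text
time: 5.98
tcp_pos: [517.6, 313.7, 65.3]
orientation: [0.0, 0.629, 0.778, 0.0]
wrist_force: [-0.5, -1.0, -1.2]
gripper_width: 0.241
gripper_force: 68.4
```

Run:
```python
from h import *
C=np.array([482.3,-37.9]);y=np.array([-.21,.978])
go((*(C+225*y),50),102.1)
```

```text
t 5.98 tcp [517.6 313.7  65.3] toolx 102.08 z [ 0.  0. -1.] shift [-111.4 -108.2   15.2] turnz -0.0 w 0.241 F [-0.5 -1.  -1.2] 68.41520547866821 q6 0.24
```

Request:
jog_arm --motion '[[[0,0,0],[-22.3,-21.6,3],1],[[0,0,0],[-22.3,-21.6,3],1],[[0,0,0],[-22.3,-21.6,3],1],[[0,0,0],[-22.3,-21.6,3],1],[[0,0,0],[-22.3,-21.6,3],1]]'

```text
time: 6.4
tcp_pos: [433.7, 181.7, 50.2]
orientation: [0.0, 0.631, 0.776, 0.0]
wrist_force: [0.4, -0.1, -0.3]
gripper_width: 0.24
gripper_force: 68.7
```

Request:
jog_arm --motion '[[[0,0,0],[0,0,20],1],[[0,0,0],[0,0,9],1],[[0,0,0],[0,0,0],1],[[0,0,0],[0,0,0],1],[[0,0,0],[0,0,0],1]]'

```text
time: 6.82
tcp_pos: [435.4, 183.3, 21.2]
orientation: [0.0, 0.631, 0.776, 0.0]
wrist_force: [-0.3, 0.3, -0.6]
gripper_width: 0.242
gripper_force: 68.7
```

Run:
```python
from h import *
from station import ctrl
C=np.array([482.3,-37.9]);y=np.array([-.21,.978])
go((*(C+181*y),20),102.1)
a=ctrl.get_image("scene")["frame"];b=ctrl.get_image("top")["frame"]
cv2.imwrite("pics/top2.png",b)
cv2.imwrite("pics/m2.png",np.hstack([cv2.resize(a[150:350,180:380],(400,400),interpolation=cv2.INTER_CUBIC),cv2.resize(b[130:270,280:420],(400,400),interpolation=cv2.INTER_CUBIC)]))
```

```text
t 6.82 tcp [435.4 183.3  21.2] toolx 101.8 z [ 0.001  0.    -1.   ] shift [-45.1  -0.3   1.2] turnz -0.3 w 0.242 F [-0.3  0.3 -0.6] 68.742116689682 q6 0.07
```

View pics/m2.png

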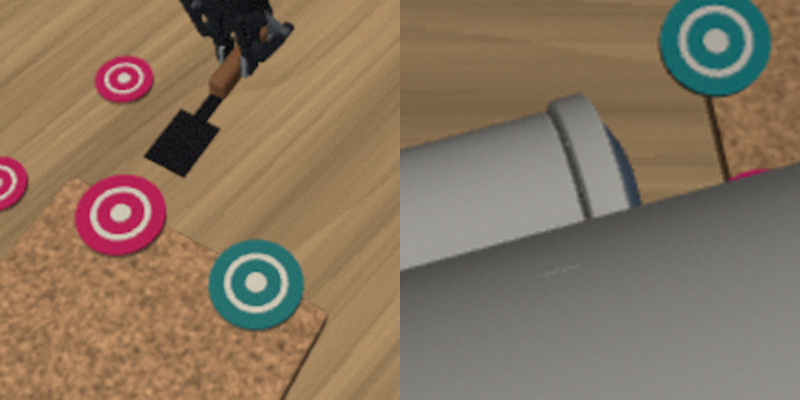

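Left (scene): the blade faces the pink coaster square on, with its front corners at full-image (253,228.5) and (271.5,238.5). Right (top): hidden by the arm.

Run:
```python
from h import *
C=np.array([482.3,-37.9]);y=np.array([-.21,.978]);x=np.array([.978,.21])
for z in(15,18,22):
    t=ray("scene",[(253,228.5),(271.5,238.5)],z);m=t.mean(0);d=m-C
    print(z,t.round(1).tolist(),"width",np.linalg.norm(t[0]-t[1]).round(1),"tip rel C: x",(d@x).round(1),"y",(d@y).round(1), "ang",np.degrees(np.arctan2(*(t[1]-t[0])[::-1])))
im=cv2.imread("pics/scene0.png");hsv=cv2.cvtColor(im,cv2.COLOR_BGR2HSV);m=cv2.inRange(hsv,(155,120,100),(179,255,255));m[:235]=0;m[:,:216]=0;m[278:]=0;m[:,268:]=0
h=cv2.convexHull(np.argwhere(m>0)[:,::-1].astype(np.int32))[:,0]
w=ray("scene",h,36).astype(np.float32);print(cv2.minEnclosingCircle(w))
```

```text
15 [[444.7, 31.2], [491.9, 40.0]] width 48.0 tip rel C: x 1.7 y 74.8 ang 10.55875283398029
18 [[446.3, 30.1], [493.4, 38.9]] width 47.8 tip rel C: x 3.0 y 73.4 ang 10.5587528339802
22 [[448.6, 28.6], [495.3, 37.3]] width 47.6 tip rel C: x 4.8 y 71.5 ang 10.558752833980197
((484.7391357421875, -39.2595329284668), 45.765625)
```

Request:
jog_arm --motion '[[[0,0,-0.3],[-12,0,0],1],[[0,0,0],[-12,0,0],1],[[0,0,0],[-12,0,0],1],[[0,0,0],[-7,0,0],1],[[0,0,0],[0,0,0],1]]'

```text
time: 7.33
tcp_pos: [444.1, 139.9, 21.1]
orientation: [0.0, 0.629, 0.777, 0.0]
wrist_force: [-0.6, 0.1, -1.6]
gripper_width: 0.237
gripper_force: 68.7
```

Request:
jog_arm --motion '[[[0,0,0],[0,0,-4],1],[[0,0,0],[0,0,-4],1],[[0,0,0],[-0.3,0,-6.6],1],[[0,0,0],[-0.9,0,-6.6],1],[[0,0,0],[-1.4,0,-6.5],1]]'

```text
time: 7.75
tcp_pos: [444.0, 138.3, 49.4]
orientation: [0.0, 0.629, 0.778, 0.0]
wrist_force: [-0.1, 0.4, -1.2]
gripper_width: 0.242
gripper_force: 68.5
```

Request:
jog_arm --motion '[[[0,0,0],[-2,0,-6.3],1],[[0,0,0],[-2.5,0,-6.1],1],[[0,0,0],[-3.1,0,-5.9],1],[[0,0,0],[0,0,0],1],[[0,0,0],[0,0,0],1]]'

```text
time: 8.17
tcp_pos: [445.9, 130.4, 67.1]
orientation: [0.0, 0.629, 0.777, 0.0]
wrist_force: [-0.2, 0.7, -1.0]
gripper_width: 0.244
gripper_force: 68.6
```

Run:
```python
from h import *
from station import ctrl
go((0,0,0))
a=ctrl.get_image("scene")["frame"]
cv2.imwrite("pics/m3.png",cv2.resize(a[150:350,130:380],None,fx=3,fy=3,interpolation=cv2.INTER_CUBIC))
```

```text
t 8.17 tcp [445.9 130.4  67.1] toolx 102.03 z [ 0.001  0.    -1.   ] shift [ -34.6 -463.3   66.8] turnz None w 0.244 F [-0.2  0.7 -1. ] 68.57863068580627 q6 -0.05
```

View pics/m3.png

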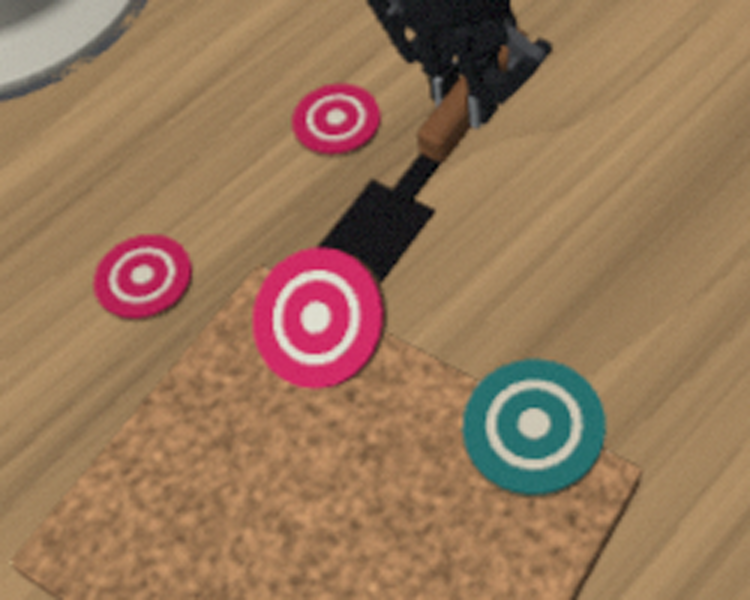

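The coaster is lifted to about 30° and rests on the blade tip around (350,250). I continue the arc past upright.

Request:
jog_arm --motion '[[[0,0,0],[-3.6,0,-5.6],1],[[0,0,0],[-4,0,-5.3],1],[[0,0,0],[-4.5,0,-4.9],1],[[0,0,0],[-4.9,0,-4.5],1],[[0,0,0],[-5.3,0,-4],1]]'

```text
time: 8.63
tcp_pos: [450.5, 108.2, 91.7]
orientation: [0.0, 0.629, 0.777, 0.0]
wrist_force: [1.0, 0.1, -0.8]
gripper_width: 0.244
gripper_force: 68.6
```

Request:
jog_arm --motion '[[[0,0,0],[-5.6,0,-3.6],1],[[0,0,0],[-5.9,0,-3.1],1],[[0,0,0],[-6.1,0,-2.5],1],[[0,0,0],[-6.3,0,-2],1],[[0,0,0],[-6.5,0,-1.4],1]]'

```text
time: 9.05
tcp_pos: [456.8, 78.3, 103.9]
orientation: [0.0, 0.629, 0.777, 0.0]
wrist_force: [0.2, -0.6, -1.8]
gripper_width: 0.242
gripper_force: 68.6
```

Request:
jog_arm --motion '[[[0,0,0],[-7,0,0],1],[[0,0,0],[-7,0,0],1],[[0,0,0],[-7,0,0],1],[[0,0,0],[-7,0,0],1],[[0,0,0],[-7,0,0],1]]'

```text
time: 9.47
tcp_pos: [464.0, 44.1, 103.6]
orientation: [-0.0, 0.629, 0.777, -0.0]
wrist_force: [0.7, 0.7, -1.1]
gripper_width: 0.246
gripper_force: 68.6
```

Run:
```python
from h import *
from station import ctrl
go((0,0,0))
a=ctrl.get_image("scene")["frame"]
cv2.imwrite("pics/m4.png",cv2.resize(a[150:350,130:380],None,fx=3,fy=3,interpolation=cv2.INTER_CUBIC))
```

```text
t 9.47 tcp [464.   44.1 103.6] toolx 102.05 z [-0. -0. -1.] shift [  53.8 -463.   103.7] turnz None w 0.246 F [ 0.7  0.7 -1.1] 68.60049247741699 q6 -0.24
```

View pics/m4.png

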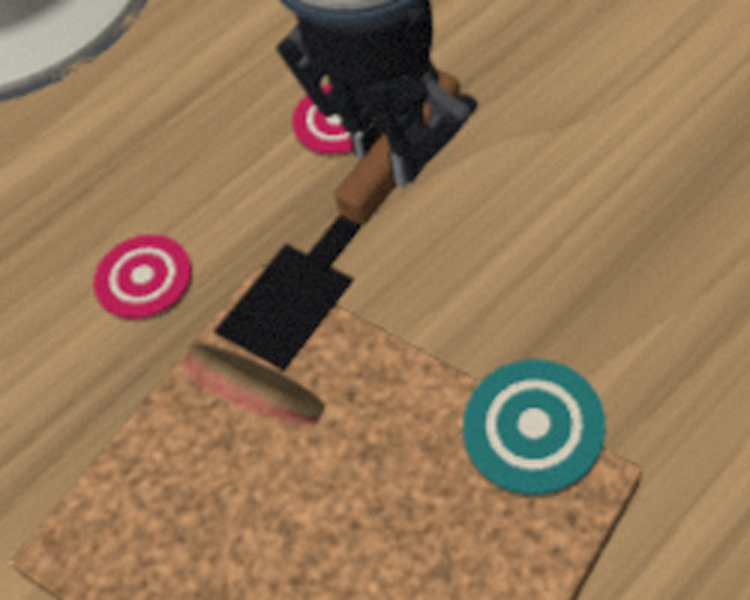

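The coaster is past upright and falling away, with the bare face showing above (255,380). I nudge a little more, then hold and look.

Request:
jog_arm --motion '[[[0,0,0],[-7,0,0],1],[[0,0,0],[-7,0,0],1],[[0,0,0],[0,0,0],1],[[0,0,0],[0,0,0],1],[[0,0,0],[0,0,0],1]]'

```text
time: 9.93
tcp_pos: [466.8, 31.2, 103.7]
orientation: [-0.0, 0.629, 0.777, -0.0]
wrist_force: [-0.4, -0.3, 0.1]
gripper_width: 0.24
gripper_force: 68.6
```

Request:
jog_arm --motion '[[[0,0,0],[0,0,0],1],[[0,0,0],[10,0,0],1],[[0,0,0],[20,0,0],1],[[0,0,0],[30,0,0],1],[[0,0,0],[30,0,0],1]]'

```text
time: 10.35
tcp_pos: [447.6, 120.4, 103.7]
orientation: [-0.0, 0.629, 0.777, 0.0]
wrist_force: [0.2, 0.5, -0.3]
gripper_width: 0.245
gripper_force: 68.6
```

Run:
```python
from h import *
from station import ctrl
C=np.array([482.3,-37.9]);y=np.array([-.21,.978])
go((*(C+225*y),30),102.1)
a=ctrl.get_image("scene")["frame"]
cv2.imwrite("pics/m5.png",cv2.resize(a[150:350,130:380],None,fx=3,fy=3,interpolation=cv2.INTER_CUBIC))
```

```text
t 10.35 tcp [447.6 120.4 103.7] toolx 101.99 z [ 0.  0. -1.] shift [63.   0.6 73.7] turnz -0.1 w 0.245 F [ 0.2  0.5 -0.3] 68.60064268112183 q6 -0.08
```

View pics/m5.png

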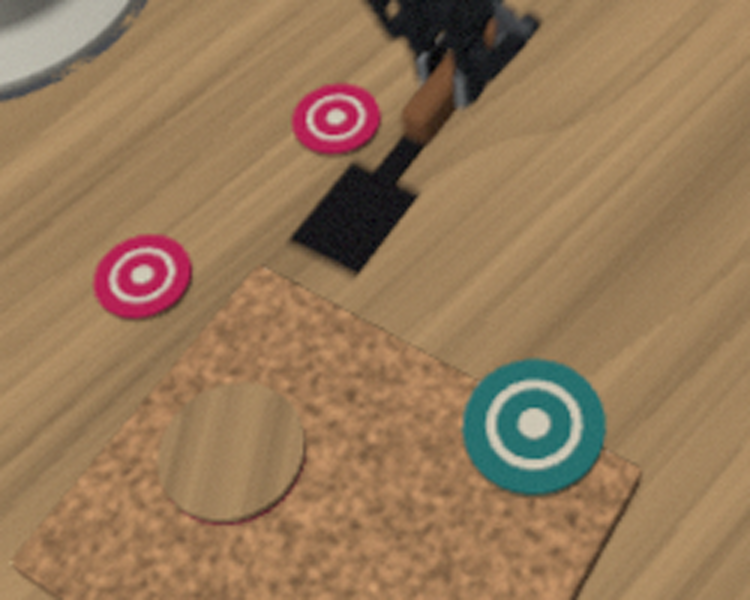

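The coaster lies flat, bare face up, at (232,452), and the teal coaster has not moved. Next I lay the spatula down.

Request:
jog_arm --motion '[[[0,0,0],[25,0,10],1],[[0,0,0],[25,0,18],1],[[0,0,0],[20,0,18],1],[[0,0,0],[0,0,18],1],[[0,0,0],[0,0,16],1]]'

```text
time: 10.82
tcp_pos: [432.6, 189.3, 22.8]
orientation: [-0.0, 0.628, 0.778, 0.0]
wrist_force: [1.1, -1.5, -1.2]
gripper_width: 0.242
gripper_force: 68.6
```

Request:
jog_arm --motion '[[[0,0,0],[0,0,10],1],[[0,0,0],[0,0,5],1],[[0,0,0],[0,0,2],1],[[0,0,0],[0,0,0],1],[[0,0,0],[0,0,0],1]]'

```text
time: 11.23
tcp_pos: [433.7, 187.8, 7.2]
orientation: [0.0, 0.629, 0.777, 0.0]
wrist_force: [0.4, 0.9, -0.8]
gripper_width: 0.245
gripper_force: 68.6
```

Request:
jog_arm --motion '[[[0,0,0],[0,0,1],1],[[0,0,0],[0,0,0.5],1],[[0,0,0],[0,0,0],-1],[[0,0,0],[0,0,0],-1],[[0,0,0],[0,0,0],-1]]'

```text
time: 11.65
tcp_pos: [433.6, 187.6, 5.3]
orientation: [0.0, 0.629, 0.777, 0.0]
wrist_force: [-0.2, 1.1, 0.2]
gripper_width: 0.659
gripper_force: 0.0
```

Request:
jog_arm --motion '[[[0,0,0],[0,0,0],-1],[[0,0,0],[0,0,0],-1],[[0,0,0],[0,0,0],-1],[[0,0,0],[0,0,0],-1],[[0,0,0],[0,0,0],-1]]'

```text
time: 12.07
tcp_pos: [433.4, 187.6, 5.2]
orientation: [-0.0, 0.629, 0.777, -0.0]
wrist_force: [0.4, -0.3, 0.3]
gripper_width: 0.999
gripper_force: 0.0
```

Request:
jog_arm --motion '[[[0,0,0],[0,0,-15],-1],[[0,0,0],[0,0,-25],-1],[[0,0,0],[0,0,-30],-1],[[0,0,0],[0,0,-30],-1],[[0,0,0],[0,0,-20],-1]]'

```text
time: 12.48
tcp_pos: [433.8, 187.7, 127.5]
orientation: [0.0, 0.629, 0.777, 0.001]
wrist_force: [0.6, 0.4, 0.1]
gripper_width: 1.0
gripper_force: 0.0
```

Request:
jog_arm --motion '[[[0,0,0],[0,0,0],-1],[[0,0,0],[0,0,0],-1],[[0,0,0],[0,0,0],-1],[[0,0,0],[0,0,0],-1],[[0,0,0],[0,0,0],-1]]'

```text
time: 12.9
tcp_pos: [432.9, 187.4, 124.2]
orientation: [-0.001, 0.629, 0.777, -0.001]
wrist_force: [-0.3, -0.8, 0.0]
gripper_width: 0.999
gripper_force: 0.0
```

Run:
```python
from h import *
from station import ctrl
go((0,0,0))
cv2.imwrite("pics/m6.png",ctrl.get_image("scene")["frame"])
```

```text
t 12.9 tcp [432.9 187.4 124.2] toolx 102.06 z [-0.002 -0.001 -1.   ] shift [ -92.8 -462.2  125.1] turnz None w 0.999 F [-0.3 -0.8  0. ] 0.0 q6 0.07
```

View pics/m6.png

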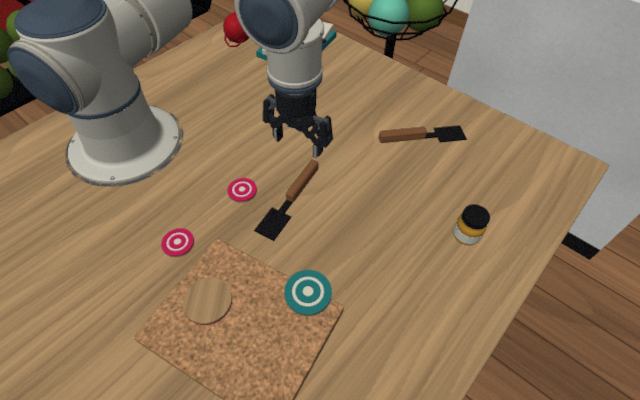

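The spatula lies flat on the counter from (310,170) to (272,222), the gripper is clear, and the pink coaster is bare face up at (208,300). I hand the job in.

```bash
python3 -c "
from station import ctrl
print(ctrl.finish_job())"
```

```text
the job is handed in; nothing more can be done
None
```

I turned the pink coaster over with the spatula, so it lies flat on the block bare face up; the teal coaster was not disturbed, the spatula is back flat on the counter, and I handed the job in at about 13 s (it returned no verdict).

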